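Measure a blind hole with a depth rod

TASK

The hole drilled in the block on the gauge bed ends somewhere inside, nobody knows how deep: take the steel depth rod from its wooden stand, lay it in the bed's V rail and slide it rounded nose first into the hole, on past the drag of the spring plunger, until you feel it bottom. Then slide the cursor along the bed until it just touches the rod's rear end, so that it marks the exposed length, and leave rod and cursor so. Be gentle, do not ram the hole's bottom or the rod, and leave the other things on the bench alone.

Things in the scene. Friction and masses are not known exactly. Their poses are not given: they have to be found in the camera images.
- gauge_bed: Fixed dark steel base plate 60 x 290 x 10 mm, origin on the bench under the V rail's centre line, y along the bed (plate y = -120 to +170 mm). Drilled aluminium block at its -y end: 44 wide, 85 long, top at 67 mm, face at y = -30 mm. The V rail runs from there to y = +160 mm, no wider than the rod, its edges 5 mm or more below the rod's axis. A rod in the V has its axis 45 mm above the bench.
- bore_mouth (a point): Centre of the hole's mouth, on the axis of a rod lying in the V rail, 45 mm above the bench; axes as the bed's, hole goes to -y. Diameter 21 mm; flat bottom at an unknown depth, 30 to 60 mm. 14 mm inside, a sprung ball in the roof presses on the rod: pushing past and on under it takes about 4 to 12 N all the way, and it keeps the rod from sliding back.
- rod_center (a point): Middle of the depth rod: round steel rod, diameter 18 mm, length 140 mm, 0.1 to 0.25 kg, at first lying level in two V saddles of its stand, its axis 45 mm above the bench. y runs along the rod: the rounded nose end is at y = -70 mm, the flat rear end at y = +70 mm; the rear 50 mm are knurled and hold firmly in a grip.
- rod_nose (a point): Centre of the rounded nose end of the rod (a half ball of 9 mm radius; this point is its tip).
- rod_end (a point): Centre of the flat rear end of the rod.
- rod_stand: Wooden rod stand, base 44 x 104 mm and 8 mm thick, fixed, origin on the bench under its centre, y along the rod; two narrow V saddles 12 mm long at y = -42 and +42 mm, no wider than the rod.
- cursor (a joint): The cursor's slide along the bed (m): 0 = far from the block, grows as it moves towards the block (bed -y), at most 0.12. It moves with about 1.5 N of friction and stays where it is left.
- cursor_face (a point): Centre of the cursor's front face (looks to bed -y, to the block), on the rod's axis, 45 mm above the bench. Dark block straddling the V rail: 30 mm wide across the bed, upper part 14 mm thick (this point to +14 mm in bed y), top 67 mm above the bench; grip it across its width. Below 40 mm height its two feet are 30 mm long. At cursor = 0 the face is at bed y = +140 mm.
- tape_measure: Bystander: yellow and black tape measure, 35 x 90 x 66 mm; leave it.
- marker: Bystander: lying marker pen, 135 mm; leave it.
- nail_box: Bystander: small orange carton, 45 x 70 x 36 mm; leave it.
- wax_tin: Bystander: round yellow tin, 66 mm wide, 26 mm high; leave it.
- blue_driver: Bystander: lying blue screwdriver, 178 mm; leave it.

How it is judged:
By the outcome, as a careful person would: the job done as asked, in the order asked, and still so for the second after the job is handed in, with the robot touching nothing.
It also fails if it takes over 58 s, if anything falls off the work surface, if the arm or the gripper's body presses on something with over 40 N, if the wrist force passes 120 N, or if a joint passes its speed limit or range.

ROBOT

A 7-joint arm with a two-finger parallel gripper is mounted at the origin on a cart in front of the work surface, level with it; the furniture and walls round the work are solid. World frame = base frame: x ahead of the robot, y to its left, z up, the work surface at z = 0. Lengths are in m, angles in rad, forces in N, time in s.
With the tool pointing down it reaches from about 0.35 to 0.9 m from the base axis. Payload 7.2 kg.
Tool frame: the origin (TCP) lies midway between the tips of the shut fingers; the grasp point (between the pads) lies 19 mm behind it; x points along the fingers, y is the direction in which the jaws open and shut, and the axes are right-handed (so a half turn about x gives the same grasp; the last joint's range is limited). The gripper opens to 85 mm and grips with 20 to 120 N. Pads are 22 mm wide; open, the fingers measure 114 mm over their backs; the gripper's body (76 mm by 85 mm) begins 54 mm behind the grasp point. The pads swing forward as they close: fully open they stand 13 mm farther back than shut.
Start: joints at [-1.389, 0.411, -0.013, 1.596, 0.006, 1.134, -0.082], TCP at [0.155, 0.606, 0.231] pointing down, gripper open.
Joint ranges: [-2.95, 2.95], [-0.29, 1.99], [-1.47, 1.44], [0.14, 2.54], [-1.03, 4.17], [0.13, 1.85], [-2.86, 2.86]. Speed limits (rad/s): [2.39, 2.39, 3.01, 3.01, 3.14, 3.14, 3.14].

INTERFACE

Orientations are given as a unit quaternion [w, x, y, z].
In Python, from bench import * gives the robot as it stands.
- The arm moves only by the tool drive_tool, never from a script. Its argument "increments" is a list of rows, each an object of numbers: "dx", "dy", "dz": the shift along the tool's x, y, z in m; "twist": the turn about the tool's x in degrees; "fingers": the finger opening in m, from 0 to 0.0854. A call has 1 to 20 rows; each row shifts and turns the commanded pose from where the row before left it, along the tool's axes as they then stand; what a row does not reach is not made up. A row lasts 1/10 s, in which the tool goes at most 50 mm and 8.59 degrees, less where a joint would pass 70% of its speed; a pose out of reach is approached as far as the arm can. A call is refused whole if a number of a shift passes 0.05 or a number of a turn 8.59, either way. A call with a gripper value outside its range is refused whole. The fingers move at their own pace and stop on an object; the grip force is fixed at half the most. Time passes only in rows, so rows that do not move let the fingers close. It gives the time, the measured TCP pose, the force and the opening at its end, in the units of the state.
- read_state(): the state, without advancing time (a new reading comes with each control period).
- camera(name): name is "scene" or "top"; returns a dict with "color" (420x560x3 uint8, red, green, blue), "range_z" (420x560 float32, m along the optical axis (not along the pixel's ray), 0 where there is no reading), "fx", "fy", "cx", "cy" (pixels), "world_from_camera" (4x4, takes a point from camera to world coordinates). Camera axes: x right, y down, z forward; pixel columns grow to the right and rows downward; lengths in m; the calibration is good to about 2 mm. A picture is of the moment at which its call begins.
- sign_off(): hands the job in, once; it reports no verdict.
The state is a dict: "time": time; "q": joint angles; "dq": joint speeds; "joint_torque": joint torques, N m; "tcp_pos": TCP position; "ee_rot": TCP orientation; "force": force on the tool from outside, world axes, zero at the start; "wrist_torque": the same for the moment, N m; "opening": opening from 0.0 (shut) to 1.0 (fully open).
Only numpy, scipy, OpenCV 4.12 (cv2) and the standard library are available. Lean on these libraries where they do the work, as an engineer would, in place of code of your own. Each camera call takes 0.05 s, during which the arm holds its last target. There are 200 camera calls.

## Working session

There is one attempt and no reset: what is moved stays moved. The work goes in short steps, Python scripts to look and compute and a tool call to move; the robot and the scene stay as the last step left them, time stands still between calls to the robot, and variables do not carry over. Pictures are saved under pics/ and viewed, about 8 in all and at most 12, crops included, and the job is handed in when it is done.

Besides the shell and the picture viewer there is one more tool, called after "Request:" as name(argument=value, ...) on one line, values as JSON. drive_tool: Moves the arm, as the interface text tells. Its arguments: {"type":"object","properties":{"increments":{"type":"array"}},"required":["increments"]}

```bash
mkdir -p pics; ls
python3 - <<'E'
from bench import *
import cv2,numpy as np,pickle
s=read_state();print({k:np.round(v,3) for k,v in s.items()})
for n in("top","scene"):
    c=camera(n);pickle.dump(c,open(n+".pkl","wb"))
    cv2.imwrite(f"pics/{n}0.png",c["color"][...,::-1]);print(n,c["fx"],c["cx"],c["cy"],np.round(c["world_from_camera"],3))
E
```

```text
pics
{'time': np.float64(0.0), 'q': array([-1.389,  0.412, -0.013,  1.597,  0.006,  1.134, -0.082]), 'dq': array([ 0.001,  0.   ,  0.001, -0.   , -0.001, -0.   , -0.001]), 'joint_torque': array([ 0.0000e+00, -6.0061e+01,  6.8300e-01, -2.9942e+01,  1.4000e-02,
        1.0000e-02, -0.0000e+00]), 'tcp_pos': array([0.154, 0.605, 0.23 ]), 'ee_rot': array([ 0.702,  0.088,  0.702, -0.089]), 'force': array([ 0.582, -0.55 , -0.214]), 'wrist_torque': array([ 0.01 , -0.042, -0.005]), 'opening': np.float64(1.001)}
top 440.02999596253125 285.48976187665 209.90982116439724 [[-0.029 -0.996  0.083  0.402]
 [-1.     0.03   0.009  0.279]
 [-0.012 -0.083 -0.996  0.943]
 [ 0.     0.     0.     1.   ]]
scene 510.42748628583524 279.4475175090936 212.47113415757866 [[ 0.813 -0.42   0.403  0.108]
 [-0.582 -0.584  0.565 -0.264]
 [-0.002 -0.694 -0.72   0.744]
 [ 0.     0.     0.     1.   ]]
```

View pics/top0.png

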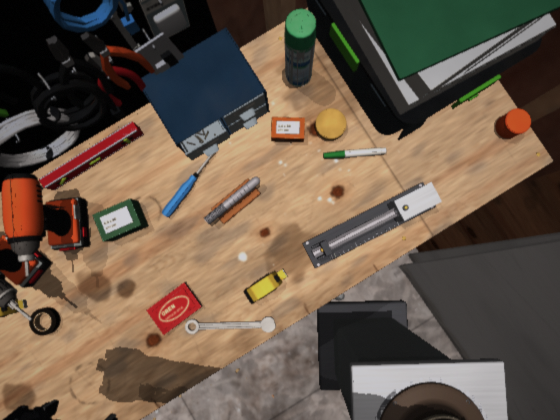

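View pics/scene0.png

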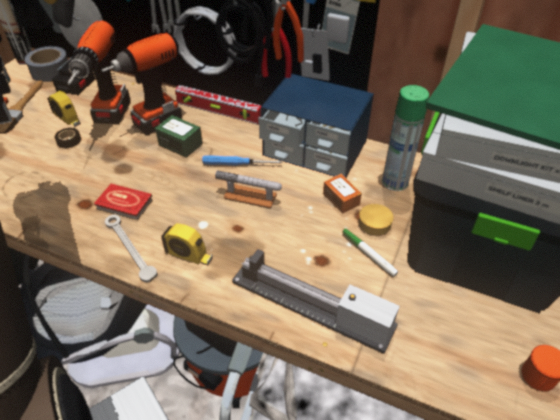

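```bash
cat > h.py <<'E'
import numpy as np,cv2,pickle
def load(n): return pickle.load(open(n+".pkl","rb"))
def cloud(c):
    z=c["range_z"];v,u=np.indices(z.shape)
    P=np.stack([(u-c["cx"])/c["fx"]*z,(v-c["cy"])/c["fy"]*z,z],-1)
    W=c["world_from_camera"];return P@W[:3,:3].T+W[:3,3]
def ray(c,u,v,h):
    W=c["world_from_camera"];d=W[:3,:3]@np.array([(u-c["cx"])/c["fx"],(v-c["cy"])/c["fy"],1]);o=W[:3,3]
    return o+d*(h-o[2])/d[2]
def proj(c,p):
    W=c["world_from_camera"];q=W[:3,:3].T@(np.asarray(p)-W[:3,3]);return np.array([c["fx"]*q[0]/q[2]+c["cx"],c["fy"]*q[1]/q[2]+c["cy"]])
E
python3 - <<'E'
from h import *
t=load("top");s=load("scene")
for n,c,bs in(("t",t,[(190,165,90,70),(295,170,155,105)]),("s",s,[(205,160,90,60),(225,240,180,115)])):
    cr=[cv2.resize(c["color"][y:y+h,x:x+w,::-1],(400,300),interpolation=cv2.INTER_CUBIC) for x,y,w,h in bs]
    globals()[n+"_"]=np.hstack(cr)
cv2.imwrite("pics/crop.png",np.vstack([t_,s_]))
for n,c,(x,y,w,h) in(("rod",t,(195,170,75,60)),("bed",t,(295,170,155,105)),("rodS",s,(205,160,90,60)),("bedS",s,(225,240,180,115))):
    P=cloud(c)[y:y+h,x:x+w].reshape(-1,3)
    print(n,"bench z",np.median(P[:,2]),np.histogram(P[:,2],np.arange(-.01,.09,.005))[0])
    if "rod" in n: Q=P[(P[:,2]>.044)&(P[:,2]<.065)]
    else: Q=P[(P[:,2]>.06)&(P[:,2]<.075)]
    print(len(Q),Q.mean(0),Q.min(0),Q.max(0));
    if "rod" in n:
        m=Q.mean(0);w_,V=np.linalg.eigh(np.cov(Q[:,:2].T));d=V[:,1];a=(Q[:,:2]-m[:2])@d;print(d,a.min(),a.max(),m[:2]+d*(a.min()+a.max())/2)
E
```

```text
rod bench z 0.00037531609834851043 [   8 1977 1371  471   50    7    0    0    1    4   17  145  399   28
    0    0    0    0    0]
582 [0.50133739 0.39597899 0.05141485] [0.45426988 0.33957081 0.04408878] [0.54901454 0.45419421 0.05893325]
[-0.61777686  0.78635345] -0.07071652290405002 0.0683561917389416 [0.50206647 0.39505096]
bed bench z -0.00026403862608559425 [  67 6738 3475 1437  632   10   11   24  299  440   39   10   12   21
  230  820   20    0    0]
1070 [0.47655769 0.04301672 0.06628784] [ 0.38292364 -0.02308794  0.06001389] [0.52248426 0.22035089 0.0745929 ]
rodS bench z 5.346355705054817e-05 [   7 2652 1109  695  176   70   24   28   13   33   96  176  290    8
    0    0    0    0    0]
500 [0.49661852 0.39198444 0.05025402] [0.45070076 0.3373192  0.04404201] [0.54652684 0.45021579 0.05585805]
[-0.6178256   0.78631516] -0.06982879480018564 0.06938235203663978 [0.49675643 0.39180892]
bedS bench z -0.0002997215257880548 [ 130 9956 2838 1749  854  289  263  281  498  557  128  146  124  127
  430 1099   18    0    0]
1547 [0.47352013 0.03763754 0.06566176] [ 0.37898661 -0.02539469  0.0600856 ] [0.52028558 0.22087924 0.07274554]
```

View pics/crop.png

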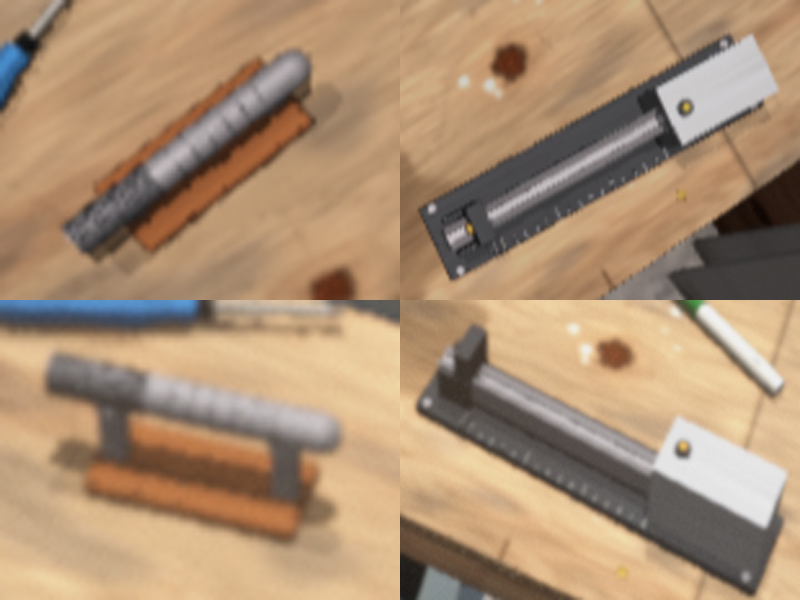

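```bash
cat > fit.py <<'E'
from h import *
from scipy.optimize import least_squares
from scipy.spatial.transform import Rotation as R
def roi(c,b): x,y,w,h=b;return cloud(c)[y:y+h,x:x+w].reshape(-1,3)
def cyl(P):
    Q=P[(P[:,2]>.045)&(P[:,2]<.06)]
    m=Q.mean(0)[:2];d=np.linalg.eigh(np.cov(Q[:,:2].T))[1][:,1]
    th=np.arctan2(d[1],d[0]); 
    if np.sin(th)<0: th+=np.pi
    f=lambda p:(np.hypot((Q[:,:2]-m)@[-np.sin(p[0]),np.cos(p[0])]-p[1],Q[:,2]-p[2])-.009)
    p=least_squares(f,[th,0,.045],loss="soft_l1",f_scale=.001).x
    d=np.array([np.cos(p[0]),np.sin(p[0])]);n=np.array([-d[1],d[0]])
    a=(Q[:,:2]-m)@d;return np.degrees(p[0]),m+n*p[1]+d*(a.min()+a.max())/2,np.ptp(a),p[2],d
if __name__=="__main__":
  t=load("top");s=load("scene")
  for n,c,b in(("top",t,(195,170,75,60)),("scene",s,(205,160,90,60))): print("rod",n,cyl(roi(c,b)))
  for n,c,b in(("top",t,(295,170,155,105)),("scene",s,(225,240,180,115))):
    P=roi(c,b);Q=P[(P[:,2]>.063)&(P[:,2]<.071)]
    B=Q[Q[:,1]<.13];C=Q[Q[:,1]>.17]
    rb=cv2.minAreaRect(B[:,:2].astype(np.float32)*1000);rc=cv2.minAreaRect(C[:,:2].astype(np.float32)*1000)
    v=np.array(rc[0])-rb[0];print("bed",n,rb,rc,"ang",np.degrees(np.arctan2(v[1],v[0])),np.linalg.norm(v))
    # rail strip
    K=P[(P[:,2]>.028)&(P[:,2]<.048)&(P[:,1]>.09)&(P[:,1]<.19)];d=np.linalg.eigh(np.cov(K[:,:2].T))[1][:,1];print("rail",len(K),K.mean(0),np.degrees(np.arctan(d[1]/d[0])))
  q=[0.702,0.088,0.702,-0.089];print(R.from_quat(q[1:]+q[:1]).as_matrix().round(3))
E
python3 fit.py
```

```text
rod top (np.float64(128.33341050507914), array([0.50294019, 0.39574587]), np.float64(0.1390711644903929), np.float64(0.04447213814431864), array([-0.62023655,  0.78441483]))
rod scene (np.float64(128.45164559061791), array([0.49972457, 0.39417029]), np.float64(0.13922847988444012), np.float64(0.04388207609906566), array([-0.62185394,  0.78313325]))
bed top ((485.836669921875, 23.020389556884766), (43.66046905517578, 85.99897766113281), 24.778635025024414) ((398.1951904296875, 208.89059448242188), (29.20443344116211, 13.44396686553955), 24.435245513916016) ang 115.24480508600581 205.496379546309
rail 457 [0.43074001 0.14001994 0.03525703] -63.88583814325758
bed scene ((482.76953125, 22.29405975341797), (45.76704406738281, 85.38743591308594), 25.344873428344727) ((395.2994384765625, 207.46185302734375), (31.51309585571289, 15.294783592224121), 25.89990234375) ang 115.28524770877823 204.78800940418625
rail 591 [0.42874185 0.138612   0.03452046] -64.23741361847105
[[-0.     0.248  0.969]
 [-0.001  0.969 -0.248]
 [-1.    -0.001  0.   ]]
```

Request:
drive_tool(increments=[{"dy":-0.0081,"dz":0.0301},{"dy":-0.0081,"dz":0.0301},{"dy":-0.0081,"dz":0.0301},{"dy":-0.0081,"dz":0.0301},{"dy":-0.0081,"dz":0.0301},{"dy":-0.0081,"dz":0.0301},{"dy":-0.0081,"dz":0.0301},{"dy":-0.0081,"dz":0.0301},{"dy":-0.0081,"dz":0.0301},{"dy":-0.0081,"dz":0.0301},{"dy":-0.0081,"dz":0.0301},{"dy":-0.0081,"dz":0.0301},{"twist":7.44,"dx":0.015},{"twist":7.44,"dx":0.015},{"twist":7.44,"dx":0.015},{"twist":7.44,"dx":0.015},{"twist":7.44,"dx":0.015},{},{}])

```text
schema error: expected keys dx, dy, dz, twist, fingers
```

Request:
drive_tool(increments=[{"dx":0,"dy":-0.0081,"dz":0.0301,"twist":0,"fingers":0.085},{"dx":0,"dy":-0.0081,"dz":0.0301,"twist":0,"fingers":0.085},{"dx":0,"dy":-0.0081,"dz":0.0301,"twist":0,"fingers":0.085},{"dx":0,"dy":-0.0081,"dz":0.0301,"twist":0,"fingers":0.085},{"dx":0,"dy":-0.0081,"dz":0.0301,"twist":0,"fingers":0.085},{"dx":0,"dy":-0.0081,"dz":0.0301,"twist":0,"fingers":0.085},{"dx":0,"dy":-0.0081,"dz":0.0301,"twist":0,"fingers":0.085},{"dx":0,"dy":-0.0081,"dz":0.0301,"twist":0,"fingers":0.085},{"dx":0,"dy":-0.0081,"dz":0.0301,"twist":0,"fingers":0.085},{"dx":0,"dy":-0.0081,"dz":0.0301,"twist":0,"fingers":0.085},{"dx":0,"dy":-0.0081,"dz":0.0301,"twist":0,"fingers":0.085},{"dx":0,"dy":-0.0081,"dz":0.0301,"twist":0,"fingers":0.085},{"dx":0.015,"dy":0,"dz":0,"twist":7.44,"fingers":0.085},{"dx":0.015,"dy":0,"dz":0,"twist":7.44,"fingers":0.085},{"dx":0.015,"dy":0,"dz":0,"twist":7.44,"fingers":0.085},{"dx":0.015,"dy":0,"dz":0,"twist":7.44,"fingers":0.085},{"dx":0.015,"dy":0,"dz":0,"twist":7.44,"fingers":0.085},{"dx":0,"dy":0,"dz":0,"twist":0,"fingers":0.085},{"dx":0,"dy":0,"dz":0,"twist":0,"fingers":0.085}])

```text
time: 2.0
tcp_pos: [0.4802, 0.4221, 0.1561]
ee_rot: [0.637, 0.306, 0.638, -0.306]
force: [0.6, 0.2, -0.4]
opening: 0.997
```

Request:
drive_tool(increments=[{"dx":0.01,"dy":0,"dz":0,"twist":0,"fingers":0.05},{"dx":0.02,"dy":0,"dz":0,"twist":0,"fingers":0.05},{"dx":0.025,"dy":0,"dz":0,"twist":0,"fingers":0.05},{"dx":0.025,"dy":0,"dz":0,"twist":0,"fingers":0.05},{"dx":0.02,"dy":0,"dz":0,"twist":0,"fingers":0.05},{"dx":0.015,"dy":0,"dz":0,"twist":0,"fingers":0.05},{"dx":0.009,"dy":0,"dz":0,"twist":0,"fingers":0.05},{"dx":0.005,"dy":0,"dz":0,"twist":0,"fingers":0.05},{"dx":0,"dy":0,"dz":0,"twist":0,"fingers":0.05}])

```text
time: 2.9
tcp_pos: [0.4806, 0.4221, 0.0272]
ee_rot: [0.637, 0.307, 0.637, -0.307]
force: [0.7, -0.1, 0.3]
opening: 0.587
```

Run:
```python
from bench import *
from h import *
t=camera("top");s=camera("scene")
a=cv2.resize(t["color"][150:250,170:290,::-1],(400,333),interpolation=cv2.INTER_CUBIC)
b=cv2.resize(s["color"][130:230,185:305,::-1],(400,333),interpolation=cv2.INTER_CUBIC)
cv2.imwrite("pics/grasp.png",np.hstack([a,b]))
```

```text
(no output)
```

View pics/grasp.png

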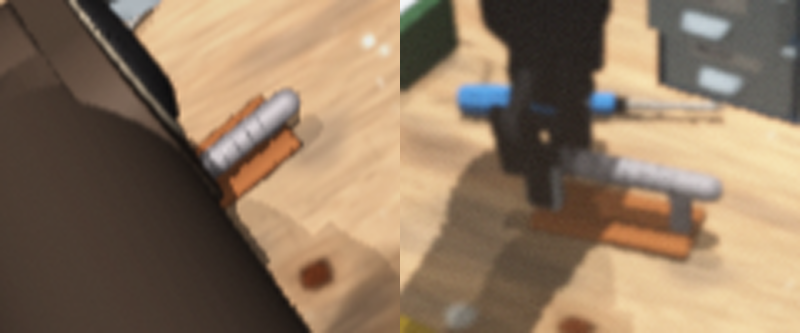

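Fingers straddle the knurled rear (right crop around (545,165)); the nose at (715,185) is clear. Closing.

Request:
drive_tool(increments=[{"dx":0,"dy":0,"dz":0,"twist":0,"fingers":0.03},{"dx":0,"dy":0,"dz":0,"twist":0,"fingers":0.022},{"dx":0,"dy":0,"dz":0,"twist":0,"fingers":0.01},{"dx":0,"dy":0,"dz":0,"twist":0,"fingers":0.01},{"dx":0,"dy":0,"dz":0,"twist":0,"fingers":0.01},{"dx":0,"dy":0,"dz":0,"twist":0,"fingers":0.01},{"dx":0,"dy":0,"dz":0,"twist":0,"fingers":0.01}])

```text
time: 3.7
tcp_pos: [0.4798, 0.4217, 0.028]
ee_rot: [0.637, 0.307, 0.637, -0.308]
force: [-4.1, -2.9, 6.7]
opening: 0.194
```

Request:
drive_tool(increments=[{"dx":-0.005,"dy":0,"dz":0,"twist":0,"fingers":0.0},{"dx":-0.01,"dy":0,"dz":0,"twist":0,"fingers":0.0},{"dx":-0.025,"dy":0,"dz":0,"twist":0,"fingers":0.0},{"dx":-0.03,"dy":0,"dz":0,"twist":0,"fingers":0.0},{"dx":-0.03,"dy":0,"dz":0,"twist":0,"fingers":0.0},{"dx":-0.01,"dy":0,"dz":0,"twist":0,"fingers":0.0},{"dx":0,"dy":0,"dz":0,"twist":0,"fingers":0.0}])

```text
time: 4.4
tcp_pos: [0.4813, 0.4229, 0.1392]
ee_rot: [0.637, 0.309, 0.636, -0.306]
force: [-1.4, -0.6, -2.6]
opening: 0.2
```

Run:
```python
from bench import *
from h import *
s=camera("scene");t=camera("top");pickle.dump(s,open("s1.pkl","wb"));pickle.dump(t,open("t1.pkl","wb"))
st=read_state();print(st["tcp_pos"],st["ee_rot"],st["force"],st["wrist_torque"])
b=cv2.resize(s["color"][80:230,165:345,::-1],(480,400),interpolation=cv2.INTER_CUBIC)
cv2.imwrite("pics/lift.png",b)
```

```text
[0.47988239 0.42180147 0.13627388] [ 0.63669418  0.3068126   0.63707577 -0.3076053 ] [ 0.2187673  -1.05495778 -2.21898874] [ 0.03545787  0.02541287 -0.01410096]
```

View pics/lift.png

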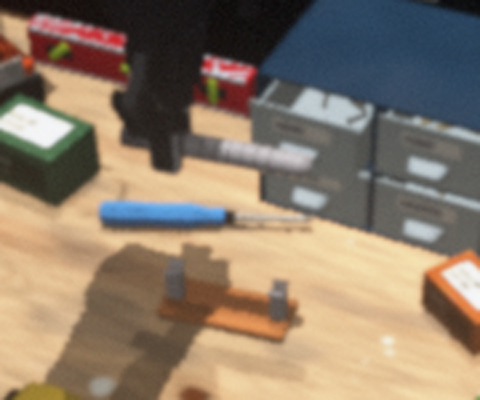

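Run:
```python
from h import *
st=np.array([0.47988,0.42180,0.13627])
e=np.array([-.6211,.7837])
for n in("s1","t1"):
    c=load(n);P=cloud(c).reshape(-1,3);r=P[:,:2]-st[:2];a=r@-e;l=r@[e[1],-e[0]]
    m=(a>.03)&(a<.12)&(abs(l)<.02)&(P[:,2]>.12)&(P[:,2]<.18);Q=P[m];a=a[m];l=l[m]
    if len(Q)<30: print(n,len(Q));continue
    mm=[]
    # fit axis: lateral l0+k a, height z0+p a, radius 9
    m2=a<a.max()-.01
    f=lambda p:np.hypot(l[m2]-p[0]-p[1]*a[m2],Q[m2,2]-p[2]-p[3]*a[m2])-.009
    from scipy.optimize import least_squares
    p=least_squares(f,[0,0,.155,0],loss="soft_l1",f_scale=.001).x
    print(n,len(Q),"lat0 mm %.1f yaw %.2f z-tcp %.1f pitch %.2f nose a %.1f"%(p[0]*1e3,np.degrees(p[1]),(p[2]-st[2])*1e3,np.degrees(p[3]),a.max()*1e3))
```

```text
s1 366 lat0 mm 1.5 yaw -0.49 z-tcp 18.4 pitch -0.01 nose a 102.8
t1 381 lat0 mm 2.4 yaw 0.12 z-tcp 17.8 pitch -0.54 nose a 104.1
```

Request:
drive_tool(increments=[{"dx":0,"dy":0,"dz":0,"twist":3.3,"fingers":0.0},{"dx":0,"dy":0,"dz":0,"twist":3.3,"fingers":0.0},{"dx":0,"dy":0,"dz":0,"twist":3.3,"fingers":0.0},{"dx":0,"dy":0,"dz":0,"twist":3.3,"fingers":0.0},{"dx":0,"dy":-0.0084,"dz":0.0106,"twist":0,"fingers":0.0},{"dx":0,"dy":-0.0168,"dz":0.0212,"twist":0,"fingers":0.0},{"dx":0,"dy":-0.0168,"dz":0.0212,"twist":0,"fingers":0.0},{"dx":0,"dy":-0.0168,"dz":0.0212,"twist":0,"fingers":0.0},{"dx":0,"dy":-0.0168,"dz":0.0212,"twist":0,"fingers":0.0},{"dx":0,"dy":-0.0168,"dz":0.0212,"twist":0,"fingers":0.0},{"dx":0,"dy":-0.0168,"dz":0.0212,"twist":0,"fingers":0.0},{"dx":0,"dy":-0.0168,"dz":0.0212,"twist":0,"fingers":0.0},{"dx":0,"dy":-0.0168,"dz":0.0212,"twist":0,"fingers":0.0},{"dx":0,"dy":-0.0168,"dz":0.0212,"twist":0,"fingers":0.0},{"dx":0,"dy":-0.0084,"dz":0.0106,"twist":0,"fingers":0.0},{"dx":0.015,"dy":0,"dz":0,"twist":0,"fingers":0.0},{"dx":0.03,"dy":0,"dz":0,"twist":0,"fingers":0.0},{"dx":0.03,"dy":0,"dz":0,"twist":0,"fingers":0.0},{"dx":0.01,"dy":0,"dz":0,"twist":0,"fingers":0.0},{"dx":0,"dy":0,"dz":0,"twist":0,"fingers":0.0}])

```text
time: 6.5
tcp_pos: [0.418, 0.158, 0.051]
ee_rot: [0.597, 0.377, 0.598, -0.379]
force: [-0.1, -1.1, -2.5]
opening: 0.196
```

```bash
cat > chk.py <<'E'
from bench import *
from h import *
import sys
from scipy.optimize import least_squares
s=camera("scene");t=camera("top");pickle.dump(s,open("s2.pkl","wb"));pickle.dump(t,open("t2.pkl","wb"))
st=read_state();print(st["time"],st["tcp_pos"].round(4),st["ee_rot"].round(4),st["force"].round(2),st["wrist_torque"].round(2))
tp=np.array(st["tcp_pos"]);w,x=st["ee_rot"][:2];print("jaw",90-2*np.degrees(np.arctan2(x,w)))
b0=np.array([.4519,.0870]);e=np.array([-.4268,.9044]);n=np.array([e[1],-e[0]])
r=tp[:2]-b0;print("tcp bed y %.1f lat %.1f"%(r@e*1e3,r@n*1e3))
for nm,c in(("s",s),("t",t)):
    off=np.array([-.0016+.0016,-.0008-.0004]) if nm=="s" else np.array([-.0031,-.0020])
    P=cloud(c).reshape(-1,3);q=P[:,:2]+off-b0;a=q@e;l=q@n
    hz=tp[2]+.018
    m=(a>-.029)&(a<r@e-.015)&(abs(l)<.014)&(abs(P[:,2]-hz-.002)<.008);Q=P[m];aa=a[m];ll=l[m]
    print(nm,m.sum(),end=" ")
    if m.sum()>30:
        f=lambda p:np.hypot(ll-p[0]-p[1]*aa,Q[:,2]-p[2]-p[3]*aa)-.009
        p=least_squares(f,[0,0,hz,0],loss="soft_l1",f_scale=.001).x
        print("lat@0 %.1f yaw %.2f z@0 %.1f pitch %.2f nose %.1f"%(p[0]*1e3,np.degrees(p[1]),p[2]*1e3,np.degrees(p[3]),aa.min()*1e3))
    else: print()
b=cv2.resize(s["color"][215:365,215:415,::-1],(533,400),interpolation=cv2.INTER_CUBIC)
cv2.imwrite("pics/%s.png"%sys.argv[1],b)
E
python3 chk.py over
```

```text
6.6 [0.4195 0.1587 0.0528] [ 0.5974  0.3784  0.5973 -0.3783] [-0.03  0.26 -1.51] [ 0.02 -0.    0.05]
jaw 25.301906671958307
tcp bed y 78.7 lat 1.3
s 574 lat@0 -1.5 yaw -0.02 z@0 66.3 pitch 0.73 nose -26.1
t 0
```

View pics/over.png

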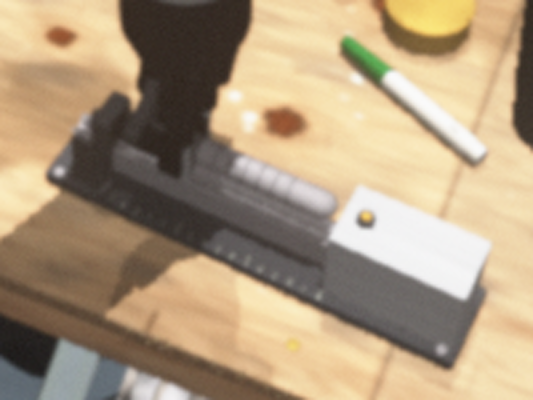

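Run:
```python
from h import *
from bench import *
from scipy.optimize import least_squares
st=read_state();print(st["tcp_pos"])
b0=np.array([.4519,.0870]);e=np.array([-.4268,.9044]);n=np.array([e[1],-e[0]])
c=load("s2");P=cloud(c).reshape(-1,3);q=P[:,:2]-b0;a=q@e;l=q@n
m=(a>-.018)&(a<.055)&(abs(l)<.02)&(P[:,2]>.055)&(P[:,2]<.09);Q=P[m];aa=a[m];ll=l[m]
for lo in np.arange(-.018,.055,.012):
    k=(aa>=lo)&(aa<lo+.012);print("%.0f n%d l[%.1f %.1f] z[%.1f %.1f]"%(lo*1e3,k.sum(),*(np.percentile(ll[k],[3,97])*1e3),*(np.percentile(Q[k,2],[3,97])*1e3)))
f=lambda p:np.hypot(ll-p[0]-p[1]*aa,Q[:,2]-p[2]-p[3]*aa)-.009
p=least_squares(f,[0,0,.07,0],loss="soft_l1",f_scale=.001);print(p.x*1e3,np.std(p.fun)*1e3)
# block top & cursor in same raw frame, side face too
for nm,k in(("block",(a<-.035)&(a>-.11)&(abs(P[:,2]-.067)<.003)&(abs(l)<.035)),("cursor",(a>.12)&(a<.14)&(abs(P[:,2]-.067)<.003)&(abs(l)<.03))):
    print(nm,k.sum(),np.percentile(l[k],[1,50,99])*1e3,np.percentile(a[k],[1,99])*1e3)
k=(a>0)&(a<.06)&(P[:,2]>.03)&(P[:,2]<.045)&(abs(l)<.03);print("rail",k.sum(),np.percentile(l[k],[2,50,98])*1e3)
```

```text
[0.41947451 0.15872817 0.05280679]
-18 n84 l[-10.2 4.3] z[62.7 76.7]
-6 n86 l[-10.8 4.2] z[63.7 76.9]
6 n77 l[-10.4 4.6] z[63.8 76.9]
18 n83 l[-11.0 4.5] z[63.5 76.2]
30 n79 l[-10.6 3.9] z[64.3 77.1]
42 n79 l[-10.4 4.7] z[64.5 77.4]
54 n7 l[-10.4 2.5] z[70.0 77.4]
[-1.01344151 -0.20875646 66.59307462  6.74074327] 1.0896443499984791
block 1068 [-21.87799641  -0.93034576  22.27799652] [-109.16743357  -35.96358732]
cursor 106 [-14.94376159  -0.53090777  14.51759407] [127.0656878  139.59697421]
rail 291 [-7.80827978  2.14304189  7.48133496]
```

Request:
drive_tool(increments=[{"dx":0.005,"dy":0.001,"dz":0,"twist":0,"fingers":0.0},{"dx":0.005,"dy":0,"dz":0,"twist":0,"fingers":0.0},{"dx":0.005,"dy":0,"dz":0,"twist":0,"fingers":0.0},{"dx":0.003,"dy":0,"dz":0,"twist":0,"fingers":0.0},{"dx":0.001,"dy":0,"dz":0,"twist":0,"fingers":0.0},{"dx":0,"dy":0,"dz":0,"twist":0,"fingers":0.0}])

```text
time: 7.2
tcp_pos: [0.4198, 0.159, 0.033]
ee_rot: [0.597, 0.378, 0.597, -0.379]
force: [-0.8, -0.9, -2.7]
opening: 0.195
```

Request:
drive_tool(increments=[{"dx":0.001,"dy":0,"dz":0,"twist":0,"fingers":0.0},{"dx":0.001,"dy":0,"dz":0,"twist":0,"fingers":0.0},{"dx":0,"dy":0,"dz":0,"twist":0,"fingers":0.0}])

```text
time: 7.5
tcp_pos: [0.4198, 0.159, 0.0312]
ee_rot: [0.597, 0.378, 0.597, -0.379]
force: [-1.2, 0.3, -1.6]
opening: 0.199
```

Request:
drive_tool(increments=[{"dx":0.001,"dy":0,"dz":0,"twist":0,"fingers":0.0},{"dx":0.001,"dy":0,"dz":0,"twist":0,"fingers":0.0},{"dx":0,"dy":0,"dz":0,"twist":0,"fingers":0.0}])

```text
time: 7.8
tcp_pos: [0.4198, 0.159, 0.0291]
ee_rot: [0.597, 0.378, 0.597, -0.379]
force: [-2.3, -1.3, -1.3]
opening: 0.197
```

Request:
drive_tool(increments=[{"dx":0.001,"dy":0,"dz":0,"twist":0,"fingers":0.0},{"dx":0,"dy":0,"dz":0,"twist":0,"fingers":0.0}])

```text
time: 8.0
tcp_pos: [0.4199, 0.159, 0.0286]
ee_rot: [0.597, 0.378, 0.597, -0.378]
force: [-3.4, -1.2, 6.0]
opening: 0.195
```

Request:
drive_tool(increments=[{"dx":0,"dy":0,"dz":0,"twist":0,"fingers":0.03},{"dx":0,"dy":0,"dz":0,"twist":0,"fingers":0.03},{"dx":0,"dy":-0.0015,"dz":0,"twist":0,"fingers":0.03},{"dx":0.001,"dy":0,"dz":0,"twist":0,"fingers":0.03},{"dx":0,"dy":0,"dz":0,"twist":0,"fingers":0.03}])

```text
time: 8.5
tcp_pos: [0.4187, 0.1585, 0.0272]
ee_rot: [0.597, 0.378, 0.597, -0.378]
force: [-0.4, -0.5, 0.2]
opening: 0.354
```

Request:
drive_tool(increments=[{"dx":0,"dy":0,"dz":0,"twist":0,"fingers":0.02},{"dx":0,"dy":0,"dz":0,"twist":0,"fingers":0.0},{"dx":0,"dy":0,"dz":0,"twist":0,"fingers":0.0},{"dx":0,"dy":0,"dz":0,"twist":0,"fingers":0.0},{"dx":0,"dy":0,"dz":0,"twist":0,"fingers":0.0},{"dx":0,"dy":0,"dz":0,"twist":0,"fingers":0.0}])

```text
time: 9.1
tcp_pos: [0.4194, 0.1588, 0.0275]
ee_rot: [0.598, 0.379, 0.597, -0.378]
force: [4.1, 1.3, -0.6]
opening: 0.199
```

```bash
python3 chk.py laid
```

```text
9.2 [0.4194 0.1588 0.0275] [ 0.5976  0.3788  0.597  -0.378 ] [ 4.63  1.87 -0.21] [ 0.44 -0.99 -0.03]
jaw 25.258024288221506
tcp bed y 78.8 lat 1.3
s 573 lat@0 0.6 yaw -0.43 z@0 43.6 pitch 0.65 nose -25.4
t 0
```

View pics/laid.png

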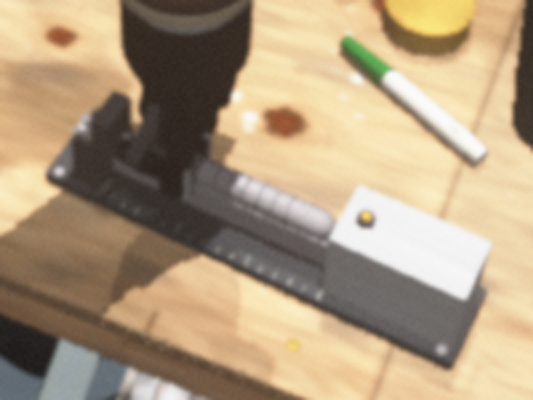

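The rod lies in the V with the nose just short of the block (about (330,225)). Re-centring, then pushing in.

Request:
drive_tool(increments=[{"dx":0,"dy":0.0008,"dz":0,"twist":0,"fingers":0.0},{"dx":0,"dy":0,"dz":0.001,"twist":0,"fingers":0.0},{"dx":0,"dy":0,"dz":0.002,"twist":0,"fingers":0.0},{"dx":0,"dy":0,"dz":0,"twist":0,"fingers":0.0}])

```text
time: 9.6
tcp_pos: [0.42, 0.1576, 0.0275]
ee_rot: [0.597, 0.378, 0.598, -0.378]
force: [0.8, 6.0, 5.8]
opening: 0.194
```

Request:
drive_tool(increments=[{"dx":0,"dy":0,"dz":0.002,"twist":0,"fingers":0.0},{"dx":0,"dy":0,"dz":0.002,"twist":0,"fingers":0.0},{"dx":0,"dy":0,"dz":0.002,"twist":0,"fingers":0.0},{"dx":0,"dy":0,"dz":0,"twist":0,"fingers":0.0}])

```text
time: 10.0
tcp_pos: [0.4225, 0.1522, 0.0275]
ee_rot: [0.597, 0.378, 0.598, -0.378]
force: [-0.3, 7.0, 5.9]
opening: 0.198
```

Request:
drive_tool(increments=[{"dx":-0.0007,"dy":0,"dz":0.002,"twist":0,"fingers":0.0},{"dx":0,"dy":0,"dz":0.002,"twist":0,"fingers":0.0},{"dx":0,"dy":0,"dz":0.002,"twist":0,"fingers":0.0},{"dx":0,"dy":0,"dz":0,"twist":0,"fingers":0.0}])

```text
time: 10.4
tcp_pos: [0.4257, 0.1448, 0.0278]
ee_rot: [0.597, 0.378, 0.597, -0.379]
force: [1.6, 2.7, -0.2]
opening: 0.193
```

Request:
drive_tool(increments=[{"dx":0,"dy":0,"dz":0.002,"twist":0,"fingers":0.0},{"dx":0,"dy":0,"dz":0.002,"twist":0,"fingers":0.0},{"dx":0,"dy":0,"dz":0,"twist":0,"fingers":0.0}])

```text
time: 10.7
tcp_pos: [0.4275, 0.141, 0.0279]
ee_rot: [0.597, 0.378, 0.597, -0.379]
force: [1.6, 0.4, -1.9]
opening: 0.194
```

Request:
drive_tool(increments=[{"dx":0,"dy":0,"dz":0.002,"twist":0,"fingers":0.0},{"dx":0,"dy":0,"dz":0.002,"twist":0,"fingers":0.0},{"dx":0,"dy":0,"dz":0,"twist":0,"fingers":0.0}])

```text
time: 11.0
tcp_pos: [0.429, 0.138, 0.0279]
ee_rot: [0.597, 0.378, 0.598, -0.378]
force: [-0.1, 3.9, -1.5]
opening: 0.194
```

Request:
drive_tool(increments=[{"dx":0,"dy":0,"dz":0.001,"twist":0,"fingers":0.0},{"dx":0,"dy":0,"dz":0.001,"twist":0,"fingers":0.0},{"dx":0,"dy":0,"dz":0.001,"twist":0,"fingers":0.0},{"dx":0,"dy":0,"dz":0,"twist":0,"fingers":0.0}])

```text
time: 11.4
tcp_pos: [0.4299, 0.1359, 0.0279]
ee_rot: [0.597, 0.378, 0.598, -0.378]
force: [-0.5, 5.1, -1.0]
opening: 0.195
```

Request:
drive_tool(increments=[{"dx":0,"dy":0,"dz":0.001,"twist":0,"fingers":0.0},{"dx":0,"dy":0,"dz":0.001,"twist":0,"fingers":0.0},{"dx":0,"dy":0,"dz":0.001,"twist":0,"fingers":0.0},{"dx":0,"dy":0,"dz":0.001,"twist":0,"fingers":0.0}])

```text
time: 11.8
tcp_pos: [0.4314, 0.1327, 0.0278]
ee_rot: [0.597, 0.378, 0.598, -0.378]
force: [-2.0, 8.2, -2.1]
opening: 0.196
```

Request:
drive_tool(increments=[{"dx":0,"dy":0,"dz":0.001,"twist":0,"fingers":0.0},{"dx":0,"dy":0,"dz":0.001,"twist":0,"fingers":0.0},{"dx":0,"dy":0,"dz":0.001,"twist":0,"fingers":0.0}])

```text
time: 12.1
tcp_pos: [0.4327, 0.13, 0.0278]
ee_rot: [0.597, 0.378, 0.598, -0.378]
force: [-1.2, 7.4, -0.9]
opening: 0.197
```

Request:
drive_tool(increments=[{"dx":0,"dy":0,"dz":0.0005,"twist":0,"fingers":0.0},{"dx":0,"dy":0,"dz":0.0005,"twist":0,"fingers":0.0},{"dx":0,"dy":0,"dz":0.0005,"twist":0,"fingers":0.0},{"dx":0,"dy":0,"dz":0.0005,"twist":0,"fingers":0.0}])

```text
time: 12.5
tcp_pos: [0.4336, 0.1282, 0.0279]
ee_rot: [0.597, 0.378, 0.598, -0.378]
force: [-1.5, 6.8, -2.3]
opening: 0.199
```

Request:
drive_tool(increments=[{"dx":0,"dy":0,"dz":0.0007,"twist":0,"fingers":0.0},{"dx":0,"dy":0,"dz":0.0007,"twist":0,"fingers":0.0},{"dx":0,"dy":0,"dz":0.0007,"twist":0,"fingers":0.0}])

```text
time: 12.8
tcp_pos: [0.4344, 0.1263, 0.0278]
ee_rot: [0.597, 0.378, 0.598, -0.378]
force: [-2.0, 7.5, -2.0]
opening: 0.193
```

Request:
drive_tool(increments=[{"dx":0,"dy":0,"dz":0.0007,"twist":0,"fingers":0.0},{"dx":0,"dy":0,"dz":0.0007,"twist":0,"fingers":0.0},{"dx":0,"dy":0,"dz":0.0007,"twist":0,"fingers":0.0}])

```text
time: 13.1
tcp_pos: [0.4353, 0.1244, 0.0278]
ee_rot: [0.597, 0.378, 0.598, -0.378]
force: [-2.3, 7.7, -3.3]
opening: 0.195
```

Request:
drive_tool(increments=[{"dx":0,"dy":0,"dz":0.0007,"twist":0,"fingers":0.0},{"dx":0,"dy":0,"dz":0.0007,"twist":0,"fingers":0.0},{"dx":0,"dy":0,"dz":0.0007,"twist":0,"fingers":0.0}])

```text
time: 13.4
tcp_pos: [0.4362, 0.1225, 0.0278]
ee_rot: [0.597, 0.378, 0.598, -0.378]
force: [-1.3, 6.9, -2.0]
opening: 0.193
```

Request:
drive_tool(increments=[{"dx":0,"dy":0,"dz":0.0007,"twist":0,"fingers":0.0},{"dx":0,"dy":0,"dz":0.0007,"twist":0,"fingers":0.0},{"dx":0,"dy":0,"dz":0.0007,"twist":0,"fingers":0.0}])

```text
time: 13.7
tcp_pos: [0.4371, 0.1206, 0.0278]
ee_rot: [0.597, 0.378, 0.598, -0.378]
force: [-1.2, 7.3, -2.1]
opening: 0.197
```

Request:
drive_tool(increments=[{"dx":0,"dy":0,"dz":0.0007,"twist":0,"fingers":0.0},{"dx":0,"dy":0,"dz":0.0007,"twist":0,"fingers":0.0},{"dx":0,"dy":0,"dz":0.0007,"twist":0,"fingers":0.0}])

```text
time: 14.0
tcp_pos: [0.438, 0.1188, 0.0278]
ee_rot: [0.597, 0.378, 0.598, -0.378]
force: [-0.5, 7.1, -3.0]
opening: 0.196
```

Request:
drive_tool(increments=[{"dx":0,"dy":0,"dz":0.0007,"twist":0,"fingers":0.0},{"dx":0,"dy":0,"dz":0.0007,"twist":0,"fingers":0.0},{"dx":0,"dy":0,"dz":0.0007,"twist":0,"fingers":0.0}])

```text
time: 14.3
tcp_pos: [0.4389, 0.1169, 0.0278]
ee_rot: [0.597, 0.378, 0.598, -0.378]
force: [-0.7, 7.1, -1.3]
opening: 0.194
```

Request:
drive_tool(increments=[{"dx":0,"dy":0,"dz":0.0007,"twist":0,"fingers":0.0},{"dx":0,"dy":0,"dz":0.0007,"twist":0,"fingers":0.0},{"dx":0,"dy":0,"dz":0.0007,"twist":0,"fingers":0.0}])

```text
time: 14.6
tcp_pos: [0.4398, 0.115, 0.0278]
ee_rot: [0.597, 0.378, 0.598, -0.378]
force: [-0.8, 6.4, -2.0]
opening: 0.194
```

Request:
drive_tool(increments=[{"dx":0,"dy":0,"dz":0.0007,"twist":0,"fingers":0.0},{"dx":0,"dy":0,"dz":0.0007,"twist":0,"fingers":0.0},{"dx":0,"dy":0,"dz":0.0007,"twist":0,"fingers":0.0}])

```text
time: 14.9
tcp_pos: [0.4407, 0.1131, 0.0278]
ee_rot: [0.597, 0.378, 0.598, -0.378]
force: [-2.0, 6.3, -1.3]
opening: 0.194
```

Request:
drive_tool(increments=[{"dx":0,"dy":0,"dz":0.0007,"twist":0,"fingers":0.0},{"dx":0,"dy":0,"dz":0.0007,"twist":0,"fingers":0.0},{"dx":0,"dy":0,"dz":0.0007,"twist":0,"fingers":0.0}])

```text
time: 15.2
tcp_pos: [0.4415, 0.1112, 0.0278]
ee_rot: [0.597, 0.378, 0.598, -0.378]
force: [-1.6, 6.7, -1.8]
opening: 0.196
```

Request:
drive_tool(increments=[{"dx":0,"dy":0,"dz":0.0007,"twist":0,"fingers":0.0},{"dx":0,"dy":0,"dz":0.0007,"twist":0,"fingers":0.0},{"dx":0,"dy":0,"dz":0.0007,"twist":0,"fingers":0.0}])

```text
time: 15.5
tcp_pos: [0.4424, 0.1093, 0.0278]
ee_rot: [0.597, 0.378, 0.598, -0.378]
force: [-0.7, 7.4, -2.2]
opening: 0.198
```

Request:
drive_tool(increments=[{"dx":0,"dy":0,"dz":0.0007,"twist":0,"fingers":0.0},{"dx":0,"dy":0,"dz":0.0007,"twist":0,"fingers":0.0},{"dx":0,"dy":0,"dz":0.0007,"twist":0,"fingers":0.0}])

```text
time: 15.8
tcp_pos: [0.4433, 0.1074, 0.0278]
ee_rot: [0.597, 0.378, 0.598, -0.378]
force: [-1.8, 7.1, -1.6]
opening: 0.195
```

Request:
drive_tool(increments=[{"dx":0,"dy":0,"dz":0.0007,"twist":0,"fingers":0.0},{"dx":0,"dy":0,"dz":0.0007,"twist":0,"fingers":0.0},{"dx":0,"dy":0,"dz":0.0007,"twist":0,"fingers":0.0}])

```text
time: 16.1
tcp_pos: [0.4442, 0.1056, 0.0278]
ee_rot: [0.597, 0.378, 0.598, -0.378]
force: [-1.5, 8.1, -1.5]
opening: 0.194
```

Request:
drive_tool(increments=[{"dx":0,"dy":0,"dz":0.0007,"twist":0,"fingers":0.0},{"dx":0,"dy":0,"dz":0.0007,"twist":0,"fingers":0.0},{"dx":0,"dy":0,"dz":0.0007,"twist":0,"fingers":0.0}])

```text
time: 16.4
tcp_pos: [0.4452, 0.1037, 0.0278]
ee_rot: [0.597, 0.378, 0.598, -0.378]
force: [-2.0, 7.7, -1.2]
opening: 0.196
```

Request:
drive_tool(increments=[{"dx":0,"dy":0,"dz":0.0007,"twist":0,"fingers":0.0},{"dx":0,"dy":0,"dz":0.0007,"twist":0,"fingers":0.0},{"dx":0,"dy":0,"dz":0.0007,"twist":0,"fingers":0.0}])

```text
time: 16.7
tcp_pos: [0.4455, 0.1028, 0.0278]
ee_rot: [0.597, 0.378, 0.599, -0.378]
force: [-3.7, 13.1, -0.1]
opening: 0.199
```

Request:
drive_tool(increments=[{"dx":0,"dy":0,"dz":0.0004,"twist":0,"fingers":0.0},{"dx":0,"dy":0,"dz":0.0004,"twist":0,"fingers":0.0},{"dx":0,"dy":0,"dz":0,"twist":0,"fingers":0.0}])

```text
time: 17.0
tcp_pos: [0.4455, 0.1028, 0.0278]
ee_rot: [0.596, 0.378, 0.599, -0.377]
force: [-4.2, 14.4, -0.2]
opening: 0.198
```

Request:
drive_tool(increments=[{"dx":0,"dy":0,"dz":-0.001,"twist":0,"fingers":0.0},{"dx":0,"dy":0,"dz":-0.001,"twist":0,"fingers":0.0},{"dx":0,"dy":0,"dz":0,"twist":0,"fingers":0.0}])

```text
time: 17.3
tcp_pos: [0.4455, 0.1028, 0.0278]
ee_rot: [0.597, 0.378, 0.598, -0.378]
force: [-1.5, 6.9, -2.8]
opening: 0.197
```

Request:
drive_tool(increments=[{"dx":0,"dy":0,"dz":-0.001,"twist":0,"fingers":0.0},{"dx":0,"dy":0,"dz":0,"twist":0,"fingers":0.025},{"dx":0,"dy":0,"dz":0,"twist":0,"fingers":0.04},{"dx":0,"dy":0,"dz":0,"twist":0,"fingers":0.06},{"dx":0,"dy":0,"dz":0,"twist":0,"fingers":0.06},{"dx":-0.01,"dy":0,"dz":0,"twist":0,"fingers":0.06},{"dx":-0.03,"dy":0,"dz":0,"twist":0,"fingers":0.06},{"dx":-0.03,"dy":0,"dz":0,"twist":0,"fingers":0.06},{"dx":-0.01,"dy":0,"dz":0,"twist":0,"fingers":0.06},{"dx":0,"dy":0,"dz":-0.01,"twist":0,"fingers":0.06},{"dx":0,"dy":0,"dz":-0.025,"twist":0,"fingers":0.06},{"dx":0,"dy":0,"dz":-0.03,"twist":0,"fingers":0.06},{"dx":0,"dy":0,"dz":-0.03,"twist":0,"fingers":0.06},{"dx":0,"dy":0,"dz":-0.015,"twist":0,"fingers":0.06},{"dx":0,"dy":0,"dz":-0.004,"twist":0,"fingers":0.06},{"dx":0,"dy":0,"dz":0,"twist":0,"fingers":0.06}])

```text
time: 18.9
tcp_pos: [0.3965, 0.2059, 0.1073]
ee_rot: [0.597, 0.378, 0.598, -0.378]
force: [-0.4, -0.3, -0.1]
opening: 0.702
```

```bash
python3 chk.py over2
```

```text
19.0 [0.3973 0.2048 0.1076] [ 0.5972  0.3783  0.5972 -0.379 ] [ 0.81 -0.1   0.34] [-0.03  0.02 -0.01]
jaw 25.294217421094515
tcp bed y 129.8 lat 0.9
s 0 
t 0
```

View pics/over2.png

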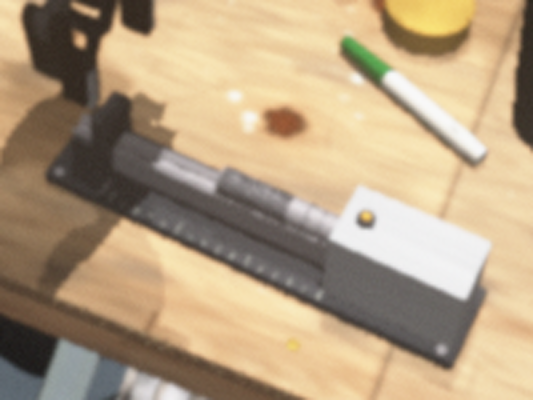

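The rod sits deep in the block, its rear end around (222,180); the cursor near (105,130) is below the open fingers. Descending onto it.

Request:
drive_tool(increments=[{"dx":0.01,"dy":0,"dz":-0.0025,"twist":0,"fingers":0.06},{"dx":0.02,"dy":0,"dz":0,"twist":0,"fingers":0.06},{"dx":0.02,"dy":0,"dz":0,"twist":0,"fingers":0.06},{"dx":0.014,"dy":0,"dz":0,"twist":0,"fingers":0.06},{"dx":0.007,"dy":0,"dz":0,"twist":0,"fingers":0.06},{"dx":0.003,"dy":0,"dz":0,"twist":0,"fingers":0.06},{"dx":0,"dy":0,"dz":0,"twist":0,"fingers":0.06}])

```text
time: 19.7
tcp_pos: [0.3963, 0.2075, 0.0338]
ee_rot: [0.597, 0.378, 0.597, -0.379]
force: [-0.7, -0.1, 0.5]
opening: 0.703
```

Request:
drive_tool(increments=[{"dx":0,"dy":0,"dz":0,"twist":0,"fingers":0.04},{"dx":0,"dy":0,"dz":0,"twist":0,"fingers":0.033},{"dx":0,"dy":0,"dz":0,"twist":0,"fingers":0.02},{"dx":0,"dy":0,"dz":0,"twist":0,"fingers":0.02},{"dx":0,"dy":0,"dz":0,"twist":0,"fingers":0.02},{"dx":0,"dy":0,"dz":0,"twist":0,"fingers":0.02}])

```text
time: 20.3
tcp_pos: [0.3962, 0.208, 0.0347]
ee_rot: [0.597, 0.379, 0.597, -0.378]
force: [-1.5, -0.3, 6.5]
opening: 0.343
```

Request:
drive_tool(increments=[{"dx":-0.0008,"dy":0,"dz":0.001,"twist":0,"fingers":0.02},{"dx":0,"dy":0,"dz":0.003,"twist":0,"fingers":0.02},{"dx":0,"dy":0,"dz":0.004,"twist":0,"fingers":0.02},{"dx":0,"dy":0,"dz":0.004,"twist":0,"fingers":0.02},{"dx":0,"dy":0,"dz":0.004,"twist":0,"fingers":0.02},{"dx":0,"dy":0,"dz":0.003,"twist":0,"fingers":0.02},{"dx":0,"dy":0,"dz":0.001,"twist":0,"fingers":0.02},{"dx":0,"dy":0,"dz":0,"twist":0,"fingers":0.02}])

```text
time: 21.1
tcp_pos: [0.405, 0.1894, 0.0348]
ee_rot: [0.597, 0.379, 0.597, -0.379]
force: [0.7, -1.0, -2.6]
opening: 0.34
```

```bash
python3 chk.py slide
python3 - <<'E'
from h import *
b0=np.array([.4519,.0870]);e=np.array([-.4268,.9044]);n=np.array([e[1],-e[0]])
c=load("s2");P=cloud(c).reshape(-1,3);q=P[:,:2]-b0;a=q@e;l=q@n
k=(abs(l)<.010)&(P[:,2]>.045)&(P[:,2]<.058)&(a>0)&(a<.13)
print(np.histogram(a[k]*1e3,np.arange(0,132,3)))
E
```

```text
21.2 [0.405  0.1894 0.0348] [ 0.5974  0.3785  0.5971 -0.3786] [ 0.44 -0.41 -3.24] [-0.16 -0.32  0.02]
jaw 25.282816021085736
tcp bed y 112.6 lat 1.3
s 423 lat@0 -4.5 yaw 0.41 z@0 59.3 pitch 0.41 nose -26.9
t 0 
(array([18, 17, 20, 16, 18, 17, 20, 17, 18, 16, 19, 16, 17, 17, 19, 16, 15,
       15,  0,  0,  0,  0,  0,  0,  0,  0,  0,  0,  0,  0,  0,  0,  0,  0,
        0, 22,  0,  0,  0,  0,  0,  0,  0]), array([  0,   3,   6,   9,  12,  15,  18,  21,  24,  27,  30,  33,  36,
        39,  42,  45,  48,  51,  54,  57,  60,  63,  66,  69,  72,  75,
        78,  81,  84,  87,  90,  93,  96,  99, 102, 105, 108, 111, 114,
       117, 120, 123, 126, 129]))
```

Request:
drive_tool(increments=[{"dx":0,"dy":0,"dz":0.002,"twist":0,"fingers":0.02},{"dx":0,"dy":0,"dz":0.004,"twist":0,"fingers":0.02},{"dx":0,"dy":0,"dz":0.005,"twist":0,"fingers":0.02},{"dx":0,"dy":0,"dz":0.005,"twist":0,"fingers":0.02},{"dx":0,"dy":0,"dz":0.005,"twist":0,"fingers":0.02},{"dx":0,"dy":0,"dz":0.005,"twist":0,"fingers":0.02},{"dx":0,"dy":0,"dz":0.005,"twist":0,"fingers":0.02},{"dx":0,"dy":0,"dz":0.004,"twist":0,"fingers":0.02},{"dx":0,"dy":0,"dz":0.004,"twist":0,"fingers":0.02},{"dx":0,"dy":0,"dz":0.003,"twist":0,"fingers":0.02},{"dx":0,"dy":0,"dz":0.002,"twist":0,"fingers":0.02},{"dx":0,"dy":0,"dz":0,"twist":0,"fingers":0.02}])

```text
time: 22.4
tcp_pos: [0.4238, 0.1496, 0.0348]
ee_rot: [0.597, 0.379, 0.597, -0.379]
force: [0.9, 0.0, -0.8]
opening: 0.339
```

```bash
python3 chk.py slide2
python3 - <<'E'
from h import *
b0=np.array([.4519,.0870]);e=np.array([-.4268,.9044]);n=np.array([e[1],-e[0]])
c=load("s2");P=cloud(c).reshape(-1,3);q=P[:,:2]-b0;a=q@e;l=q@n
k=(abs(l)<.010)&(P[:,2]>.045)&(P[:,2]<.065)&(a>.03)&(a<.13)
print(np.histogram(a[k]*1e3,np.arange(46,76,1)))
E
```

```text
22.5 [0.4238 0.1496 0.0348] [ 0.5974  0.3785  0.5971 -0.3786] [ 1.35 -1.9  -1.4 ] [-0.08 -0.34  0.05]
jaw 25.292486502857784
tcp bed y 68.6 lat 1.3
s 419 lat@0 -0.3 yaw 0.29 z@0 44.1 pitch 0.48 nose -27.3
t 0 
(array([ 4,  7,  5,  6,  8,  3,  5,  2,  1,  0,  0,  0,  0,  0,  0,  6, 23,
        2,  1,  0,  0,  0,  0,  0,  0,  0,  0,  0,  0]), array([46, 47, 48, 49, 50, 51, 52, 53, 54, 55, 56, 57, 58, 59, 60, 61, 62,
       63, 64, 65, 66, 67, 68, 69, 70, 71, 72, 73, 74, 75]))
```

Request:
drive_tool(increments=[{"dx":0,"dy":0,"dz":0.001,"twist":0,"fingers":0.02},{"dx":0,"dy":0,"dz":0.001,"twist":0,"fingers":0.02},{"dx":0,"dy":0,"dz":0.001,"twist":0,"fingers":0.02},{"dx":0,"dy":0,"dz":0.001,"twist":0,"fingers":0.02},{"dx":0,"dy":0,"dz":0.001,"twist":0,"fingers":0.02},{"dx":0,"dy":0,"dz":0.0005,"twist":0,"fingers":0.02}])

```text
time: 23.1
tcp_pos: [0.426, 0.145, 0.0348]
ee_rot: [0.597, 0.378, 0.597, -0.378]
force: [-0.5, 1.4, 0.2]
opening: 0.34
```

Request:
drive_tool(increments=[{"dx":0,"dy":0,"dz":0.0005,"twist":0,"fingers":0.02},{"dx":0,"dy":0,"dz":0.0005,"twist":0,"fingers":0.02},{"dx":0,"dy":0,"dz":0,"twist":0,"fingers":0.02}])

```text
time: 23.4
tcp_pos: [0.4264, 0.1441, 0.0348]
ee_rot: [0.597, 0.378, 0.597, -0.378]
force: [-0.2, 1.7, -0.6]
opening: 0.343
```

Request:
drive_tool(increments=[{"dx":0,"dy":0,"dz":0.0004,"twist":0,"fingers":0.02},{"dx":0,"dy":0,"dz":0.0004,"twist":0,"fingers":0.02},{"dx":0,"dy":0,"dz":0,"twist":0,"fingers":0.02}])

```text
time: 23.7
tcp_pos: [0.4268, 0.1434, 0.0348]
ee_rot: [0.597, 0.378, 0.597, -0.378]
force: [-0.4, 0.9, -0.0]
opening: 0.34
```

Request:
drive_tool(increments=[{"dx":0,"dy":0,"dz":0.0004,"twist":0,"fingers":0.02},{"dx":0,"dy":0,"dz":0.0004,"twist":0,"fingers":0.02},{"dx":0,"dy":0,"dz":0,"twist":0,"fingers":0.02}])

```text
time: 24.0
tcp_pos: [0.4271, 0.1426, 0.0348]
ee_rot: [0.597, 0.378, 0.597, -0.378]
force: [0.7, 1.8, 0.9]
opening: 0.34
```

Request:
drive_tool(increments=[{"dx":0,"dy":0,"dz":0.0004,"twist":0,"fingers":0.02},{"dx":0,"dy":0,"dz":0.0004,"twist":0,"fingers":0.02},{"dx":0,"dy":0,"dz":0,"twist":0,"fingers":0.02}])

```text
time: 24.3
tcp_pos: [0.4274, 0.1419, 0.0348]
ee_rot: [0.597, 0.378, 0.597, -0.378]
force: [0.6, 2.2, -0.2]
opening: 0.345
```

Request:
drive_tool(increments=[{"dx":0,"dy":0,"dz":0.0004,"twist":0,"fingers":0.02},{"dx":0,"dy":0,"dz":0.0004,"twist":0,"fingers":0.02},{"dx":0,"dy":0,"dz":0,"twist":0,"fingers":0.02}])

```text
time: 24.6
tcp_pos: [0.4276, 0.1415, 0.0348]
ee_rot: [0.597, 0.378, 0.597, -0.378]
force: [-0.3, 2.0, 0.8]
opening: 0.337
```

Request:
drive_tool(increments=[{"dx":0,"dy":0,"dz":0.0003,"twist":0,"fingers":0.02},{"dx":0,"dy":0,"dz":0.0003,"twist":0,"fingers":0.02},{"dx":0,"dy":0,"dz":0,"twist":0,"fingers":0.02}])

```text
time: 24.9
tcp_pos: [0.4277, 0.1414, 0.0348]
ee_rot: [0.597, 0.378, 0.598, -0.378]
force: [-2.3, 4.4, 1.4]
opening: 0.343
```

Request:
drive_tool(increments=[{"dx":0,"dy":0,"dz":-0.0005,"twist":0,"fingers":0.02},{"dx":0,"dy":0,"dz":0,"twist":0,"fingers":0.02}])

```text
time: 25.1
tcp_pos: [0.4276, 0.1414, 0.0348]
ee_rot: [0.597, 0.378, 0.597, -0.378]
force: [-0.4, 3.0, 1.0]
opening: 0.342
```

Request:
drive_tool(increments=[{"dx":0,"dy":0,"dz":-0.0002,"twist":0,"fingers":0.02},{"dx":0,"dy":0,"dz":0,"twist":0,"fingers":0.035},{"dx":0,"dy":0,"dz":0,"twist":0,"fingers":0.05},{"dx":0,"dy":0,"dz":0,"twist":0,"fingers":0.06},{"dx":0,"dy":0,"dz":0,"twist":0,"fingers":0.06},{"dx":0,"dy":0,"dz":0,"twist":0,"fingers":0.06},{"dx":-0.01,"dy":0,"dz":0,"twist":0,"fingers":0.06},{"dx":-0.03,"dy":0,"dz":0,"twist":0,"fingers":0.06},{"dx":-0.04,"dy":0,"dz":0,"twist":0,"fingers":0.06},{"dx":-0.04,"dy":0,"dz":0,"twist":0,"fingers":0.06},{"dx":-0.03,"dy":0,"dz":-0.02,"twist":0,"fingers":0.06},{"dx":0,"dy":0,"dz":-0.04,"twist":0,"fingers":0.06},{"dx":0,"dy":0,"dz":-0.04,"twist":0,"fingers":0.06},{"dx":0,"dy":0,"dz":-0.04,"twist":0,"fingers":0.06},{"dx":0,"dy":0,"dz":-0.02,"twist":0,"fingers":0.06},{"dx":0,"dy":0,"dz":0,"twist":0,"fingers":0.06}])

```text
time: 26.7
tcp_pos: [0.3577, 0.2887, 0.1855]
ee_rot: [0.598, 0.377, 0.598, -0.377]
force: [1.0, -0.7, -0.6]
opening: 0.705
```

Run:
```python
from bench import *
from h import *
b0=np.array([.4519,.0870]);e=np.array([-.4268,.9044]);n=np.array([e[1],-e[0]])
c=camera("scene");t=camera("top");print(read_state()["force"])
P=cloud(c).reshape(-1,3);q=P[:,:2]-b0;a=q@e;l=q@n
k=(abs(l)<.010)&(P[:,2]>.045)&(P[:,2]<.058)&(a>.03)&(a<.13);print(np.histogram(a[k]*1e3,np.arange(46,66,1))[0])
k=(abs(l)<.02)&(P[:,2]>.059)&(a>.03)&(a<.13)&(P[:,2]<.07);print("cursor",np.percentile(a[k],[2,50,98]),np.median(l[k]))
A=cv2.resize(c["color"][215:365,215:415,::-1],(400,300),interpolation=cv2.INTER_CUBIC)
B=cv2.resize(t["color"][170:282,300:450,::-1],(400,300),interpolation=cv2.INTER_CUBIC)
cv2.imwrite("pics/final.png",np.hstack([A,B]))
```

```text
[ 0.8005918  -0.39542254 -0.14440052]
[ 5 10  6  6  3  7  4 17  0  0  0  0  0  0  0  0  0  0  0]
cursor [0.05293652 0.05927499 0.06662125] -0.0018794705726745851
```

View pics/final.png

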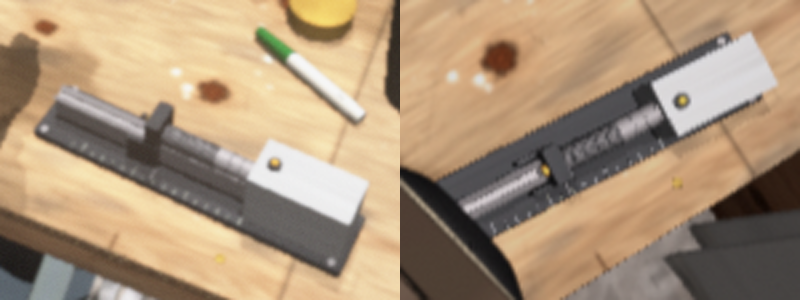

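The cursor sits flush against the knurled rod end (left (165,128), right (560,163)), and the gripper is clear. Handing in.

```bash
python3 -c "
from bench import *
print(sign_off())"
```

```text
the job is handed in; nothing more can be done
None
```

The rod is in the hole, bottomed, with the cursor touching its rear end. The job was handed in at about 27 s of the 58 s allowed.

- **Rod:** I took it from the stand by its knurled end and laid it in the V rail. I re-centred the grip there to take out the side load. I then pushed it in about 2 mm at a time under roughly 7 N of plunger drag. It stopped with the force at about 15 N, and commanding another 0.8 mm did not move it. The depth comes out at about 57 mm, good to a few millimetres.
- **Cursor:** I slid it up until the force rose from about 2 N to 5 N and it stopped moving, then eased off and released it.
- **Last checks:** With the gripper clear, the depth image puts the rod's rear end and the cursor face both at bed y of about 53 mm, with no visible gap. The cursor is straight on the rail, and the force on the tool reads about zero.
- **Disagreements:** The two cameras differed by about 3 mm from each other and by about 2 mm from the arm. One sideways correction taken from the camera proved wrong, and I undid it by feel. The camera can only show contact to about 1 mm, so the touch itself rests on the force reading. I did not specifically check the bystander objects at the end, but no path went near them.

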